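Make up the breakfast tray and the supper tray

ROBOT

A 6-joint arm with a two-finger parallel gripper is mounted at the origin on a cart in front of the work surface, level with it; the furniture and walls round the work are solid. World frame = base frame: x ahead of the robot, y to its left, z up, the work surface at z = 0. Lengths are in mm, angles in rad, forces in N, time in s.
With the tool pointing down it reaches from about 300 to 750 mm from the base axis. Payload 8.5 kg.
Tool frame: the origin (TCP) lies on the centre line of the jaws, within the pads' length; the fingertips stand ctrl.finger_overhang ahead of it and the grasp point (between the pads) lies 5 mm behind it (ctrl.finger_overhang is the distance from the TCP to the fingertips, in mm); z points along the fingers, y is the direction in which the jaws open and shut (so a half turn about z gives the same grasp; the last joint's range is limited). The gripper opens to 88 mm and grips with 3 to 60 N. Pads are 18 mm wide; open, the fingers measure 123 mm over their backs; the gripper's body (75 mm by 187 mm) begins 45 mm behind the grasp point.
Start: joints at [1.002, 0.381, 1.297, -0, 1.464, -0.215], TCP at [190.546, 515.919, 252.748] pointing down, gripper open.
Joint ranges: [-3.11, 3.11], [-0.89, 2.33], [0.22, 2.48], [-1.42, 4.56], [0.17, 2.85], [-2.88, 2.88]. Speed limits (rad/s): [2.39, 2.39, 3.14, 3.14, 3.14, 3.14].

INTERFACE

Orientations are given as [roll, pitch, yaw] about the fixed x, y, z axes, in that order (R = Rz(yaw) Ry(pitch) Rx(roll)).
In Python, from station import ctrl gives the robot as it stands.
- The arm moves only by the tool apply_moves, never from a script. Its argument "moves" is text: rows parted by semicolons, each of 5 numbers parted by spaces: the shift along the tool's x, y, z in mm, then the turn about the tool's z in rad, then the gripper's target within -1 to 1 (fully open at 1, half-way at 0, shut at -1). In form: dx dy dz turn jaw; .... A call has exactly 8 rows; each row is the pose to reach, as a shift and turn from the pose commanded when the call began, along the tool's axes at that moment; what a row does not reach only later rows make up. A row lasts 1/12 s, in which the tool goes at most 41.7 mm and 7.16 degrees, less where a joint would pass 70% of its speed; a pose out of reach is approached as far as the arm can. A call with a gripper value outside its range is refused whole. The fingers move at their own pace and stop on an object; the grip force is fixed at half the most. Time passes only in rows, so rows that repeat a pose let the fingers close, or fill a call up. It gives the time, the measured TCP pose, the force and the opening at its end, in the units of the state.
- ctrl.sense(): the state, without advancing time (a new reading comes with each control period).
- ctrl.get_image(name): name is "scene" or "top"; returns a dict with "image" (480x640x3 uint8, blue, green, red), "fx", "fy", "cx", "cy" (pixels), "origin" and "orientation" of the camera in the world. Camera axes: x right, y down, z forward; pixel columns grow to the right and rows downward; lengths in mm; the calibration is good to about 2 mm. A picture is of the moment at which its call begins. There is no depth.
- ctrl.hand_in(): hands the job in, once; it reports no verdict.
The state is a dict: "clock": time; "qpos": joint angles; "qd": joint speeds; "tau": joint torques, N m; "ee_pos": TCP position; "orientation": TCP orientation; "force": force on the tool from outside, world axes, zero at the start; "torque": the same for the moment, N m; "finger_gap": finger opening in mm.
Only numpy, scipy, OpenCV 4.12 (cv2) and the standard library are available. Lean on these libraries where they do the work, as an engineer would, in place of code of your own. Each camera call takes 0.05 s, during which the arm holds its last target. There are 200 camera calls.

TASK

Make up the two trays from the things standing on the worktop. Put the white-lidded jam jar and the egg timer on the breakfast tray (the one with rounded ends), one in each hooped well, whichever well you like; put the yellow-lidded preserve jar in the large well and the spice jar in the small well of the supper tray (the one with square ends). Everything stands upright and flat inside its hoop, never knocked over, and the tin, the sink plug, the pepper mill and the tumbler stay where they are.

Things in the scene. Friction and masses are not known exactly. Their poses are not given: they have to be found in the camera images.
- jam_jar_mid (a point): white-lidded glass jam jar with pink-red contents, round, 65 mm across and 97 mm tall; its point is its centre, half-way up; z is its upright axis. Belongs on the breakfast tray.
- egg_timer_mid (a point): wind-up egg timer, low and round, green domed top on a white foot, 59 mm across and 52 mm tall; its point is its centre, half-way up; z is its upright axis. Belongs on the breakfast tray.
- jam_jar_2_mid (a point): glass preserve jar with a wide yellow lid and dark pink contents, 60 x 64 mm across and 87 mm tall; its point is its centre, half-way up; z is its upright axis. Belongs in the large well of the supper tray.
- spice_6_mid (a point): slim spice jar with a red cap, 45 mm across and 106 mm tall; its point is its centre, half-way up; z is its upright axis. Belongs in the small well of the supper tray.
- breakfast_tray: breakfast tray: dark wooden board with half-round ends, 208 x 112 mm, fixed to the worktop, its top (the floor of its wells) 10 mm above the worktop. Two equal wells, each ringed by a steel hoop of 84 mm inner diameter, 3 mm thick, standing 6 mm above the board; their centres are 48 mm from the tray's middle, at x = -0.048 and x = +0.048 on the tray's own x axis (its long axis). Origin: middle of its underside, at worktop level; z up.
- supper_tray: supper tray: dark wooden board with square ends, 208 x 112 mm, fixed to the worktop, its top (the floor of its wells) 10 mm above the worktop. Two wells, each ringed by a steel hoop 3 mm thick, standing 6 mm above the board: the large one, 84 mm inner diameter, at x = -0.048 and the small one, 66 mm inner diameter, at x = +0.048 on the tray's own x axis (its long axis). Origin: middle of its underside, at worktop level; z up.
- tin_beans_mid (a point): low round food tin with a green label and a metal top, 75 mm across and 58 mm tall, standing among the stock; its point is its centre, half-way up; z is its upright axis. Stays where it is.
- sink_plug_mid (a point): black rubber sink plug with a wire ring on top, 49 mm across and 45 mm tall, standing among the stock; its point is its centre, half-way up; z is its upright axis. Stays where it is.
- pepper_mill_mid (a point): dark wooden pepper mill, 58 mm across and 150 mm tall, standing behind the stock; its point is its centre, half-way up; z is its upright axis. Stays where it is. Surroundings: a tall cupboard stands at the left (front at x = 0.35, side at y = 0.376, the corner is easily hit when the arm swings in from the left); the toaster front and levers begin at x = 0.66.
- tumbler_1_mid (a point): clear glass tumbler, upside down, 77 mm across and 89 mm tall, standing behind the stock; its point is its centre, half-way up; z is its upright axis. Stays where it is.
Not all that is in view belongs to the job. What is shaped like the part that bears spice_6_mid but green is not meant.

How it is judged:
By the outcome, as a careful person would: the job done as asked, in the order asked, and still so for the second after the job is handed in, with the robot touching nothing.
It also fails if it takes over 109 s, if anything falls off the work surface, if the arm or the gripper's body presses on something with over 40 N, if the wrist force passes 120 N, or if a joint passes its speed limit or range.

## Working session

There is one attempt and no reset: what is moved stays moved. The work goes in short steps, Python scripts to look and compute and a tool call to move; the robot and the scene stay as the last step left them, time stands still between calls to the robot, and variables do not carry over. Pictures are saved under pics/ and viewed, about 12 in all and at most 16, crops included, and the job is handed in when it is done.

Besides the shell and the picture viewer there is one more tool, called after "Emit:" in YAML: its name, and indented under it one key for each argument. apply_moves: Moves the arm, as the interface text tells. Its arguments: {"type":"object","properties":{"moves":{"type":"string"}},"required":["moves"]}

```bash
mkdir -p pics; ls
python3 - <<'E'
from station import ctrl
import cv2,numpy as np
for n in("scene","top"):
    d=ctrl.get_image(n);cv2.imwrite(f"pics/{n}0.png",d["image"]);print(n,[d[k] for k in("fx","fy","cx","cy","origin","orientation")])
print(ctrl.sense(),ctrl.finger_overhang)
E
```

```text
pics
scene [482.09341660998143, 482.09341660998143, 309.10639722338175, 242.85638353257252, array([ -63.03412688, -405.52110651,  593.09942176]), array([-2.16106597,  0.01177252, -0.96491607])]
top [520.411175473913, 520.411175473913, 326.78455010942537, 241.01093868641044, array([ 488.09197146,   21.35647713, 1183.18372178]), array([-3.08243357, -0.00400916, -1.55477046])]
{'clock': 0.1, 'qpos': array([ 1.00168996e+00,  3.81108313e-01,  1.29814850e+00, -1.92919868e-05,
        1.46359443e+00, -2.15276980e-01]), 'qd': array([-0.0011806 , -0.00299364, -0.00274126, -0.00157846, -0.00039959,
       -0.00035608]), 'tau': array([ 3.16108984e-03, -4.38656938e+01, -2.24912453e+01,  7.14182574e-02,
        3.42347729e-02, -8.42195527e-05]), 'ee_pos': array([190.43772153, 515.73117156, 252.22270818]), 'orientation': array([-3.14035902e+00, -2.50120417e-04,  2.78776519e+00]), 'force': array([ 0.3445571 ,  0.2600458 , -0.30931755]), 'torque': array([0.01477051, 0.00106189, 0.00134393]), 'finger_gap': 88.07974641890941} 14.0
```

View pics/scene0.png

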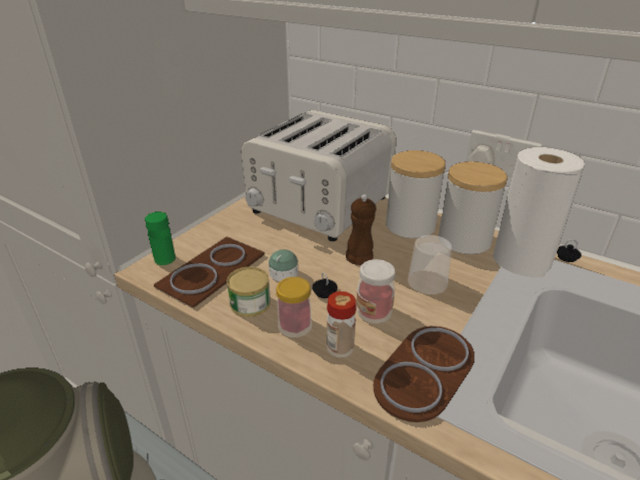

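View pics/top0.png

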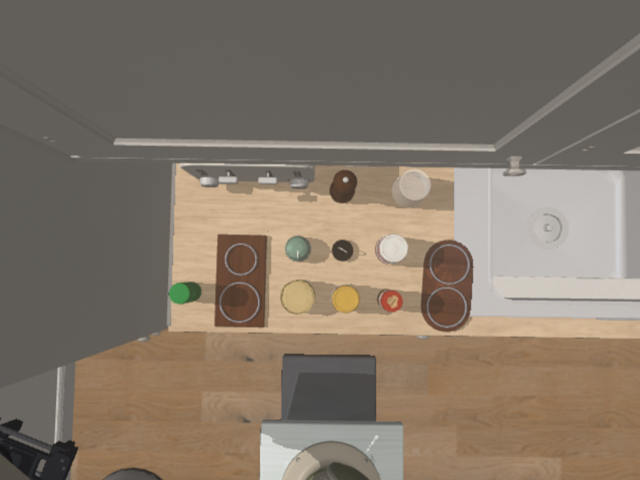

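```bash
cat > h.py <<'E'
import cv2,numpy as np
from scipy.spatial.transform import Rotation as R
from station import ctrl
def ray(d,uv):
    v=np.array([(uv[0]-d["cx"])/d["fx"],(uv[1]-d["cy"])/d["fy"],1]);return np.array(d["origin"]),R.from_euler("xyz",d["orientation"]).apply(v)
def onz(d,uv,z):
    o,v=ray(d,uv);return (o+v*(z-o[2])/v[2])[:2]
def proj(d,p):
    c=R.from_euler("xyz",d["orientation"]).inv().apply(np.array(p)-d["origin"]);return np.array([d["cx"]+d["fx"]*c[0]/c[2],d["cy"]+d["fy"]*c[1]/c[2]])
def blob(d,box,lo,hi):
    x0,y0,x1,y1=box;hsv=cv2.cvtColor(d["image"],cv2.COLOR_BGR2HSV)[y0:y1,x0:x1]
    m=cv2.inRange(hsv,np.array(lo),np.array(hi))
    cs,_=cv2.findContours(m,cv2.RETR_EXTERNAL,cv2.CHAIN_APPROX_NONE)
    c=max(cs,key=cv2.contourArea);c=cv2.convexHull(c)+np.array([x0,y0]);return c
E
python3 - <<'E'
from h import *
d=ctrl.get_image("top");s=ctrl.get_image("scene")
im=d["image"].copy()
T={"jam":((370,225,415,275),(0,0,180),(180,40,255),97),"egg":((280,230,316,270),(60,50,40),(100,255,255),40),
"jam2":((328,280,364,320),(18,150,110),(35,255,255),87),"spice":((372,280,412,320),(0,150,60),(8,255,255),106),
"tin":((275,275,320,320),(18,60,100),(35,150,255),58),"plug":((325,235,360,265),(0,0,0),(180,255,55),30),
"bt":((415,230,480,340),(0,60,20),(14,255,110),10),"st":((210,225,272,335),(0,60,20),(14,255,110),10)}
for k,(b,lo,hi,z) in T.items():
    c=blob(d,b,lo,hi);(u,v),r=cv2.minEnclosingCircle(c);p=onz(d,(u,v),z)
    print(k,"px",round(u),round(v),"r_mm",round(r*(1183-z)/520,1),"xy",p.round(1),"scene px",proj(s,[*p,z]).round())
    cv2.drawContours(im,[c],-1,(255,0,255),1)
    if k in("bt","st"):
        rc=cv2.minAreaRect(c);q=np.array([onz(d,w,10) for w in cv2.boxPoints(rc)],np.float32);print(cv2.minAreaRect(q),q.mean(0))
        g=cv2.cvtColor(d["image"],cv2.COLOR_BGR2HSV);x0,y0,x1,y1=b
        m=cv2.inRange(g[y0:y1,x0:x1],(0,0,75),(180,70,200));hs=cv2.HoughCircles(cv2.GaussianBlur(m,(3,3),0),cv2.HOUGH_GRADIENT,1,30,param1=100,param2=12,minRadius=13,maxRadius=24)
        for h in ([] if hs is None else hs[0][:2]):
            print("  hoop",onz(d,h[:2]+[x0,y0],16).round(1),round(h[2]*2.25,1));cv2.circle(im,(int(h[0]+x0),int(h[1]+y0)),int(h[2]),(0,255,0),1)
cv2.imwrite("pics/c1.png",cv2.resize(im[160:345,165:485],None,fx=2.5,fy=2.5,interpolation=cv2.INTER_CUBIC))
E
```

```text
jam px 393 247 r_mm 29.9 xy [ 541.7 -120.7] scene px [377. 269.]Traceback (most recent call last):
  File "<stdin>", line 9, in <module>
  File "h.py", line 14, in blob
    c=max(cs,key=cv2.contourArea);c=cv2.convexHull(c)+np.array([x0,y0]);return c
ValueError: max() iterable argument is empty
```

```bash
cat > m.py <<'E'
from h import *
d=ctrl.get_image("top");s=ctrl.get_image("scene")
im=d["image"].copy();H=cv2.cvtColor(im,cv2.COLOR_BGR2HSV)
for p in((297,249),(345,299),(391,293),(298,297),(335,250),(447,307),(450,285),(239,302)):print(p,H[p[1],p[0]],end=" ")
print()
T={"jam":((370,225,415,275),(0,0,180),(180,40,255),97),"egg":((280,230,316,270),(50,30,40),(110,255,255),40),
"jam2":((328,280,364,320),(18,140,110),(35,255,255),87),"spice":((372,280,412,320),(0,150,60),(8,255,255),106),
"tin":((275,275,320,320),(18,60,100),(35,150,255),58),"plug":((325,235,360,265),(0,0,0),(180,255,55),30),
"bt":((415,230,480,340),(0,60,20),(16,255,130),10),"st":((210,225,272,335),(0,60,20),(16,255,130),10)}
for k,(b,lo,hi,z) in T.items():
    try:c=blob(d,b,lo,hi)
    except ValueError:print(k,"none");continue
    (u,v),r=cv2.minEnclosingCircle(c);p=onz(d,(u,v),z)
    print(k,"px",round(u),round(v),"r_mm",round(r*(1183-z)/520,1),"xy",p.round(1),"scene px",proj(s,[*p,z]).round())
    cv2.drawContours(im,[c],-1,(255,0,255),1)
    if k in("bt","st"):
        rc=cv2.minAreaRect(c);q=np.array([onz(d,w,10) for w in cv2.boxPoints(rc)],np.float32);print(cv2.minAreaRect(q),q.mean(0))
        x0,y0,x1,y1=b
        hs=cv2.HoughCircles(cv2.resize(d["image"][y0:y1,x0:x1,0],None,fx=4,fy=4,interpolation=cv2.INTER_CUBIC),cv2.HOUGH_GRADIENT,1,120,param1=100,param2=20,minRadius=55,maxRadius=85)
        for h in ([] if hs is None else hs[0][:2]/4):
            print("  hoop",onz(d,h[:2]+[x0,y0],16).round(1),round(h[2]*2.25,1));cv2.circle(im,(int(h[0]+x0),int(h[1]+y0)),int(h[2]),(0,255,0),1)
cv2.imwrite("pics/c1.png",cv2.resize(im[160:345,165:485],None,fx=2.5,fy=2.5,interpolation=cv2.INTER_CUBIC))
E
python3 m.py
```

```text
(297, 249) [ 58  32 153] (345, 299) [ 20 152 203] (391, 293) [  5 167 169] (298, 297) [ 20  95 201] (335, 250) [16 63 69] (447, 307) [ 10 113 102] (450, 285) [ 10 116 121] (239, 302) [ 12 114  87] 
jam px 393 247 r_mm 30.2 xy [ 541.2 -120.5] scene px [377. 269.]
egg px 296 248 r_mm 24.8 xy [539.4  86.4] scene px [281. 257.]
jam2 px 345 299 r_mm 27.8 xy [432.6 -22.6] scene px [293. 287.]
spice px 392 301 r_mm 21.4 xy [ 431.2 -117.6] scene px [342. 299.]
tin px 297 297 r_mm 39.3 xy [433.6  79.8] scene px [248. 279.]
plug none
bt px 449 285 r_mm 102.7 xy [ 461.9 -257.8] scene px [427. 368.]
((462.65667724609375, -253.6708526611328), (113.24107360839844, 205.6013946533203), 86.71309661865234) [ 462.66864 -253.37967]
  hoop [ 508.7 -258. ] 45.1
  hoop [ 413.8 -252.6] 45.8
st px 240 280 r_mm 115.7 xy [465.6 210.2] scene px [211. 267.]
((466.19659423828125, 211.03921508789062), (113.34963989257812, 206.97727966308594), 89.67733764648438) [466.20435 210.74496]
  hoop [417.6 209.9] 41.1
  hoop [513.5 210.2] 32.2
```

View pics/c1.png

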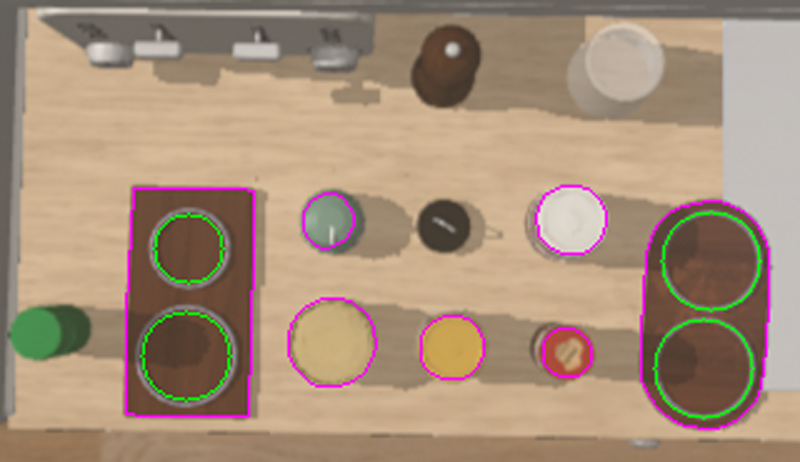

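Candidates in the top view:
- **White lid:** jam jar (393,247), against the tumbler (412,187).
- **Egg timer:** (297,249), against the plug (342,250).
- **Yellow lid:** (345,299), against the tin (297,297).
- **Red cap:** spice jar (392,301), against the green one (182,293), which is not meant.

The crop confirms these picks. The first move takes the arm clear of the cupboard corner.

Emit:
apply_moves:
  moves: "-8 -14 0 0 1; -24 -43 0 -0.05 1; -42 -76 0 -0.1 1; -60 -108 0 -0.15 1; -80 -144 0 -0.2 1; -98 -176 0 -0.26 1; -114 -206 0 -0.32 1; -126 -228 0 -0.354 1"

```text
clock: 0.97
ee_pos: [229.3, 256.3, 252.8]
orientation: [-3.141, 0.0, -3.139]
force: [0.5, 0.1, -0.1]
finger_gap: 88.2
```

Emit:
apply_moves:
  moves: "-15 -19 0 0 1; -36 -46 0 0 1; -58 -74 0 0 1; -80 -102 0 0 1; -102 -130 0 0 1; -124 -158 0 0 1; -142 -180 0 0 1; -150 -190 0 0 1"

```text
clock: 1.63
ee_pos: [381.5, 66.0, 252.7]
orientation: [-3.141, 0.001, 3.139]
force: [-1.0, 0.3, -0.5]
finger_gap: 88.0
```

Emit:
apply_moves:
  moves: "-15 -17 5 0 1; -36 -42 15 0 1; -60 -69 30 0 1; -86 -99 50 0 1; -112 -129 65 0 1; -138 -159 80 0 1; -154 -178 88 0 1; -162 -187 92 0 1"

```text
clock: 2.3
ee_pos: [543.1, -120.4, 158.8]
orientation: [3.141, -0.002, 3.14]
force: [-1.8, 0.1, -0.2]
finger_gap: 87.8
```

Emit:
apply_moves:
  moves: "1 0 15 0 1; 1 0 35 0 1; 1 0 55 0 1; 1 0 72 0 1; 1 0 84 0 1; 1 0 90 0 1; 1 0 92 0 1; 1 0 92 0 1"

```text
clock: 2.97
ee_pos: [540.8, -118.0, 69.1]
orientation: [3.142, 0.0, -3.141]
force: [0.0, 0.3, 0.1]
finger_gap: 87.9
```

Emit:
apply_moves:
  moves: "0 0 0 0 -0.2; 0 0 0 0 -0.2; 0 0 0 0 -0.2; 0 0 0 0 -0.2; 0 0 0 0 -0.2; 0 0 0 0 -0.2; 0 0 0 0 -0.2; 0 0 0 0 -0.2"

```text
clock: 3.63
ee_pos: [541.2, -118.9, 69.4]
orientation: [-3.141, 0.001, -3.141]
force: [-0.6, -1.9, 5.0]
finger_gap: 62.1
```

Emit:
apply_moves:
  moves: "0 0 -3 0 -0.2; 0 0 -10 0 -0.2; 0 0 -20 0 -0.2; 0 0 -32 0 -0.2; 0 0 -42 0 -0.2; 0 0 -48 0 -0.2; 0 0 -50 0 -0.2; 0 0 -50 0 -0.2"

```text
clock: 4.3
ee_pos: [540.9, -118.5, 119.3]
orientation: [-3.141, 0.001, -3.141]
force: [0.6, 0.4, -2.8]
finger_gap: 62.2
```

Emit:
apply_moves:
  moves: "2 -7 0 0 -0.2; 6 -25 0 0 -0.2; 11 -50 0 0 -0.2; 17 -77 0 0 -0.2; 23 -103 0 0 -0.2; 28 -124 0 0 -0.2; 31 -135 0 0 -0.2; 32 -139 0 0 -0.2"

```text
clock: 4.97
ee_pos: [508.1, -259.3, 118.2]
orientation: [3.141, -0.001, 3.14]
force: [-0.3, 0.8, -3.3]
finger_gap: 62.4
```

Run:
```python
from h import *
st=ctrl.sense();print(st["ee_pos"],st["orientation"],st["force"],st["finger_gap"])
s=ctrl.get_image("scene");cv2.imwrite("pics/s2.png",cv2.resize(s["image"][150:430,220:540],None,fx=2,fy=2))
```

```text
[ 508.09587772 -259.26058297  118.15085154] [ 3.14120977e+00 -7.76367367e-04  3.13959616e+00] [-0.25519488  0.83909708 -3.28631333] 62.352410752165206
```

View pics/s2.png

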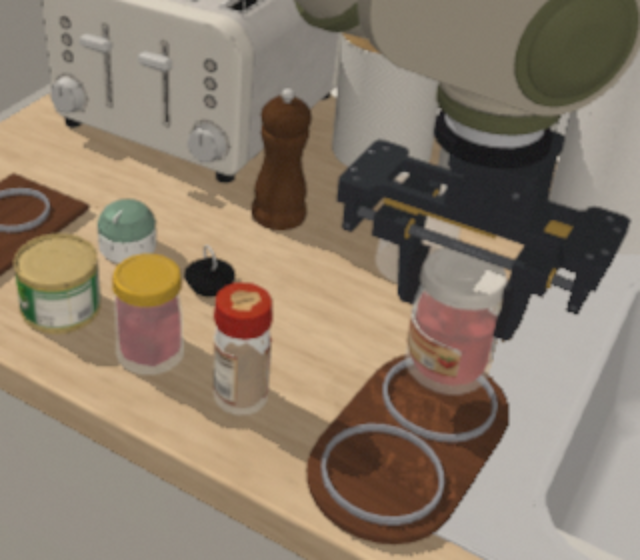

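The jar hangs upright over the far well, so I lower it.

Emit:
apply_moves:
  moves: "0 0 5 0 -0.2; 0 0 14 0 -0.2; 0 0 23 0 -0.2; 0 0 30 0 -0.2; 0 0 35 0 -0.2; 0 0 37 0 -0.2; 0 0 38 0 -0.2; 0 0 38 0 -0.2"

```text
clock: 5.68
ee_pos: [508.9, -257.5, 80.7]
orientation: [3.142, 0.0, -3.141]
force: [-0.4, -1.2, -2.8]
finger_gap: 62.5
```

Emit:
apply_moves:
  moves: "0 0 0.5 0 -0.2; 0 0 1 0 -0.2; 0 0 1 0 0.5; 0 0 1 0 0.8; 0 0 1 0 0.8; 0 0 1 0 0.8; 0 0 1 0 0.8; 0 0 1 0 0.8"

```text
clock: 6.35
ee_pos: [508.9, -257.6, 79.9]
orientation: [-3.141, 0.0, -3.141]
force: [-0.5, 0.0, 0.6]
finger_gap: 79.4
```

Emit:
apply_moves:
  moves: "0 0 -5 0 0.8; 0 0 -18 0 0.8; 0 0 -36 0 1; 0 0 -54 0 1; 0 0 -72 0 1; 0 0 -86 0 1; 0 0 -95 0 1; 0 0 -98 0 1"

```text
clock: 7.02
ee_pos: [509.2, -257.8, 179.4]
orientation: [-3.14, 0.002, -3.141]
force: [-0.9, -0.6, 0.7]
finger_gap: 87.9
```

Run:
```python
from h import *
d=ctrl.get_image("top");s=ctrl.get_image("scene")
# jar check
c=blob(d,(425,230,475,290),(0,0,150),(180,40,255));(u,v),r=cv2.minEnclosingCircle(c);print("jam",onz(d,(u,v),107),r*2.07,(u,v))
ims=[]
for n,q,b in(("top",d,(278,228,322,272)),("scene",s,(262,240,306,296))):
    x0,y0,x1,y1=b
    c=blob(q,b,(40,20,40),(110,255,220));(u,v),r=cv2.minEnclosingCircle(c);print(n,(u,v),r,cv2.boundingRect(c))
    if n=="top":
        for z in(20,35,45):print(z,onz(d,(u,v),z),r*(1183-z)/520)
    i=q["image"].copy();cv2.drawContours(i,[c],-1,(255,0,255),1);ims.append(cv2.resize(i[y0:y1,x0:x1],(400,400)))
cv2.imwrite("pics/egg.png",np.hstack(ims))
print([proj(s,[538,84,z]).round(1) for z in(0,26,52)])
```

```text
jam [ 569.01887999 -266.45094615] 23.14351069450378 (464.0, 235.0)
top (297.125, 248.125) 12.218171119689941 (286, 236, 24, 25)
20 [540.03468703  83.87460605] 27.326409638845004
35 [539.36485241  83.06839469] 26.973962395007792
45 [538.91829599  82.53092045] 26.738997565782988
scene (282.5, 262.0) 13.82941722869873 (269, 250, 28, 22)
[array([282.8, 274.2]), array([282.2, 263.8]), array([281.7, 253.1])]
```

View pics/egg.png

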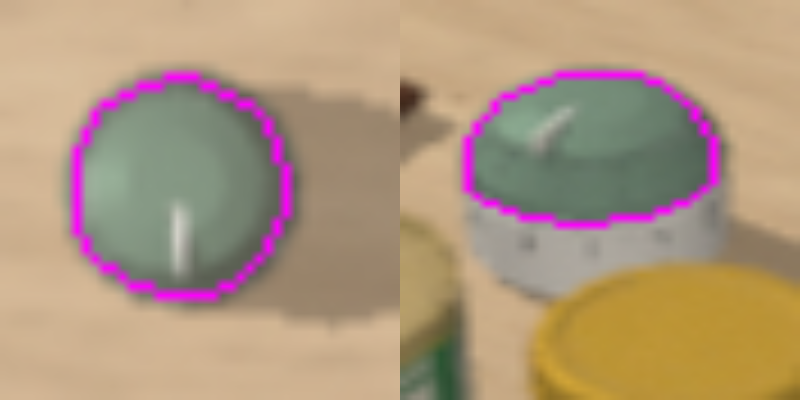

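Emit:
apply_moves:
  moves: "-1 14 0 0 1; -3 46 0 0 1; -6 84 0 0 1; -10 124 0 0 1; -14 164 0 0 1; -18 204 0 0 1; -22 236 0 0 1; -24 250 0 0 1"

```text
clock: 7.78
ee_pos: [531.8, -2.9, 176.9]
orientation: [3.14, -0.002, -3.138]
force: [0.5, 0.1, 0.5]
finger_gap: 87.8
```

The egg timer is centred at (297,248) in the top view, about (539,83.5) mm. The scene view shows its vertical skirt and foot at about (282,264).

Emit:
apply_moves:
  moves: "-1 6 5 0 1; -2 22 15 0 1; -3 44 30 0 1; -5 66 50 0 1; -6 80 70 0 1; -6 88 85 0 1; -6 91 92 0 1; -6 91 95 0 1"

```text
clock: 8.45
ee_pos: [537.9, 83.6, 81.1]
orientation: [3.141, -0.003, -3.141]
force: [0.8, 0.5, -0.6]
finger_gap: 88.1
```

Emit:
apply_moves:
  moves: "-1 0 8 0 1; -1 0 20 0 1; -1 0 34 0 1; -1 0 46 0 1; -1 0 53 0 1; -1 0 57 0 1; -1 0 58 0 1; -1 0 58 0 1"

```text
clock: 9.12
ee_pos: [540.0, 83.2, 25.0]
orientation: [-3.142, 0.0, 3.141]
force: [0.3, 0.4, 0.1]
finger_gap: 88.2
```

Emit:
apply_moves:
  moves: "0 0 0 0 -0.2; 0 0 0 0 -0.2; 0 0 0 0 -0.2; 0 0 0 0 -0.2; 0 0 0 0 -0.2; 0 0 0 0 -0.2; 0 0 0 0 -0.2; 0 0 0 0 -0.2"

```text
clock: 9.78
ee_pos: [539.9, 83.5, 25.0]
orientation: [3.142, 0.0, -3.141]
force: [-0.1, 0.6, 4.1]
finger_gap: 55.9
```

Emit:
apply_moves:
  moves: "0 0 -5 0 -0.2; 0 0 -20 0 -0.2; 0 0 -40 0 -0.2; 0 0 -65 0 -0.2; 0 0 -90 0 -0.2; 0 0 -105 0 -0.2; 0 0 -113 0 -0.2; 0 0 -115 0 -0.2"

```text
clock: 10.45
ee_pos: [540.1, 83.4, 140.9]
orientation: [-3.141, 0.002, -3.141]
force: [1.8, 0.2, -1.3]
finger_gap: 56.0
```

Emit:
apply_moves:
  moves: "2 -10 -5 0 -0.2; 6 -32 -14 0 -0.2; 12 -62 -22 0 -0.2; 20 -96 -28 0 -0.2; 28 -130 -30 0 -0.2; 34 -164 -30 0 -0.2; 38 -190 -30 0 -0.2; 40 -200 -30 0 -0.2"

```text
clock: 11.12
ee_pos: [498.7, -120.0, 168.8]
orientation: [3.141, -0.002, 3.139]
force: [-0.5, -0.2, -0.4]
finger_gap: 56.4
```

Emit:
apply_moves:
  moves: "6 -10 0 0 -0.2; 16 -28 0 0 -0.2; 30 -52 0 0 -0.2; 45 -78 0 0 -0.2; 60 -104 0 0 -0.2; 73 -124 0 0 -0.2; 82 -133 0 0 -0.2; 86 -136 0 0 -0.2"

```text
clock: 11.78
ee_pos: [412.7, -253.2, 169.2]
orientation: [3.141, -0.001, 3.141]
force: [0.2, 0.3, -0.8]
finger_gap: 55.9
```

Emit:
apply_moves:
  moves: "0 0 6 0 -0.2; 0 0 20 0 -0.2; 0 0 38 0 -0.2; 0 0 58 0 -0.2; 0 0 78 0 -0.2; 0 0 92 0 -0.2; 0 0 99 0 -0.2; 0 0 100 0 -0.2"

```text
clock: 12.45
ee_pos: [413.8, -251.2, 68.4]
orientation: [3.139, -0.002, -3.14]
force: [-0.4, -0.1, -0.7]
finger_gap: 55.8
```

Run:
```python
from h import *
st=ctrl.sense();print(st["ee_pos"],st["force"],st["finger_gap"])
s=ctrl.get_image("scene");cv2.imwrite("pics/s3.png",cv2.resize(s["image"][200:430,300:520],None,fx=2.5,fy=2.5))
```

```text
[ 413.80846208 -251.2094102    68.37734007] [-0.42518892 -0.14882292 -0.65537777] 55.843303292044624
```

View pics/s3.png

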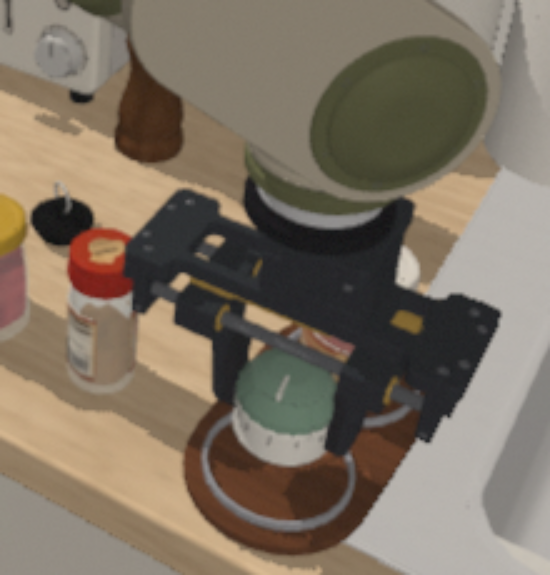

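Emit:
apply_moves:
  moves: "0 -1 4 0 -0.2; 0 -2 12 0 -0.2; 0 -3 20 0 -0.2; 0 -3 27 0 -0.2; 0 -3 31 0 -0.2; 0 -3 33 0 -0.2; 0 -3 33 0 -0.2; 0 -3 33 0 -0.2"

```text
clock: 13.17
ee_pos: [413.9, -255.6, 36.8]
orientation: [3.142, 0.0, -3.141]
force: [0.1, -0.3, -1.0]
finger_gap: 56.2
```

Emit:
apply_moves:
  moves: "0 0 1 0 -0.2; 0 0 1.5 0 -0.2; 0 0 1.5 0 -0.2; 0 0 1.5 0 0.5; 0 0 1.5 0 0.7; 0 0 1.5 0 0.7; 0 0 1.5 0 0.7; 0 0 1.5 0 0.7"

```text
clock: 13.83
ee_pos: [413.9, -255.6, 35.3]
orientation: [-3.141, 0.0, -3.141]
force: [0.5, 0.2, 0.6]
finger_gap: 74.7
```

Emit:
apply_moves:
  moves: "0 0 -5 0 0.7; 0 0 -20 0 0.7; 0 0 -42 0 0.7; 0 0 -70 0 0.8; 0 0 -98 0 1; 0 0 -122 0 1; 0 0 -136 0 1; 0 0 -142 0 1"

```text
clock: 14.5
ee_pos: [414.3, -255.9, 179.8]
orientation: [-3.139, 0.003, -3.141]
force: [0.8, -0.5, 0.5]
finger_gap: 88.3
```

Emit:
apply_moves:
  moves: "-1 10 0 0.08 1; -4 36 0 0.2 1; -6 70 0 0.32 1; -9 108 0 0.44 1; -12 148 0 0.56 1; -15 188 0 0.68 1; -17 220 0 0.78 1; -18 233 0 0.85 1"

```text
clock: 15.17
ee_pos: [431.0, -19.7, 176.8]
orientation: [-3.141, -0.002, 2.288]
force: [-0.4, -0.3, -0.6]
finger_gap: 88.4
```

Emit:
apply_moves:
  moves: "0 0 0 0.1 1; 0 0 0 0.22 1; 0 0 5 0.34 1; 0 0 10 0.46 1; 0 0 20 0.58 1; 0 0 28 0.68 1; 0 0 30 0.721 1; 0 0 30 0.721 1"

```text
clock: 15.83
ee_pos: [431.2, -22.4, 146.3]
orientation: [-3.139, -0.001, 1.569]
force: [-0.0, 0.5, -0.7]
finger_gap: 88.2
```

Run:
```python
from h import *
st=ctrl.sense();print(st["ee_pos"],st["orientation"])
d=ctrl.get_image("top");s=ctrl.get_image("scene");print(proj(s,[432.6,-22.6,0]),proj(s,[432.6,-22.6,87]))
cv2.imwrite("pics/b4.png",np.hstack([cv2.resize(d["image"][220:340,400:490],(400,533)),cv2.resize(s["image"][240:430,250:392],(398,533))]))
```

```text
[431.23173196 -22.41275447 146.31559814] [-3.13933162e+00 -7.28011780e-04  1.56930810e+00]
[294.63095543 325.04030475] [293.14048482 286.53439121]
```

View pics/b4.png

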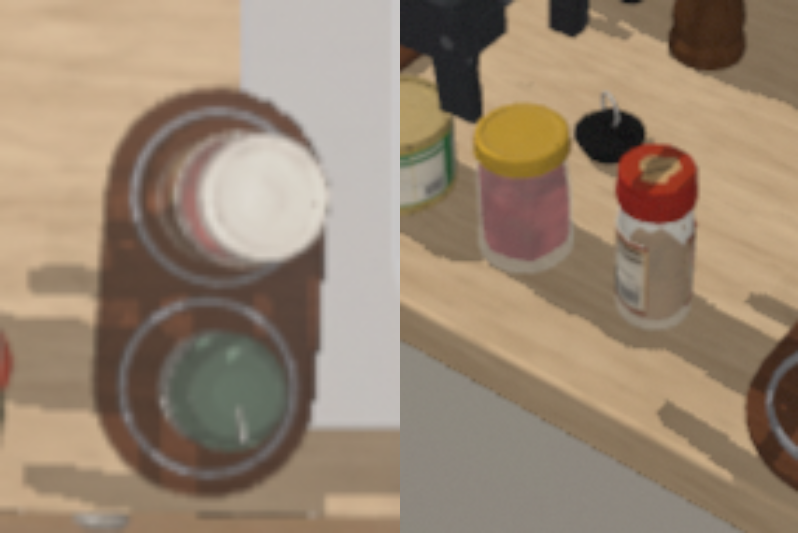

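Both breakfast items stand inside their hoops. The preserve jar's base lies where predicted, so I descend on it.

Emit:
apply_moves:
  moves: "0 1 8 0 1; 0 1 24 0 1; 0 1 44 0 1; 0 1 64 0 1; 0 1 78 0 1; 0 1 84 0 1; 0 1 86 0 1; 0 1 86 0 1"

```text
clock: 16.6
ee_pos: [432.9, -22.6, 61.2]
orientation: [-3.141, -0.0, 1.571]
force: [0.6, 0.5, 0.1]
finger_gap: 88.2
```

Emit:
apply_moves:
  moves: "0 0 0 0 -0.2; 0 0 0 0 -0.2; 0 0 0 0 -0.2; 0 0 0 0 -0.2; 0 0 0 0 -0.2; 0 0 0 0 -0.2; 0 0 0 0 -0.2; 0 0 0 0 -0.2"

```text
clock: 17.27
ee_pos: [432.8, -22.6, 61.6]
orientation: [3.142, 0.0, 1.571]
force: [-2.4, 0.7, 5.8]
finger_gap: 58.2
```

Emit:
apply_moves:
  moves: "0 0 -5 0 -0.2; 0 0 -18 0 -0.2; 0 0 -36 0 -0.2; 0 0 -56 0 -0.2; 0 0 -74 0 -0.2; 0 0 -86 0 -0.2; 0 0 -90 0 -0.2; 0 0 -90 0 -0.2"

```text
clock: 17.93
ee_pos: [432.9, -22.6, 151.8]
orientation: [3.14, 0.0, 1.571]
force: [-0.8, 0.4, -4.6]
finger_gap: 58.1
```

Emit:
apply_moves:
  moves: "10 -1 0 0 -0.2; 36 -2 0 0 -0.2; 72 -5 0 0 -0.2; 112 -8 0 0 -0.2; 152 -11 0 0 -0.2; 190 -13 0 0 -0.2; 220 -15 0 0 -0.2; 232.5 -15 0 0 -0.2"

```text
clock: 18.6
ee_pos: [416.0, 213.6, 150.0]
orientation: [-3.139, -0.0, 1.574]
force: [-0.9, 0.1, -4.8]
finger_gap: 58.5
```

Emit:
apply_moves:
  moves: "0 0 5 0 -0.2; 0 0 17 0 -0.2; 0 0 32 0 -0.2; 0 0 46 0 -0.2; 0 0 56 0 -0.2; 0 0 59 0 -0.2; 0 0 60 0 -0.2; 0 0 60 0 -0.2"

```text
clock: 19.27
ee_pos: [417.7, 209.7, 91.0]
orientation: [-3.141, 0.0, 1.57]
force: [0.6, 1.0, -4.0]
finger_gap: 58.5
```

Run:
```python
from h import *
s=ctrl.get_image("scene");cv2.imwrite("pics/s5.png",cv2.resize(s["image"][170:330,120:320],None,fx=2.5,fy=2.5))
```

```text
(no output)
```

View pics/s5.png

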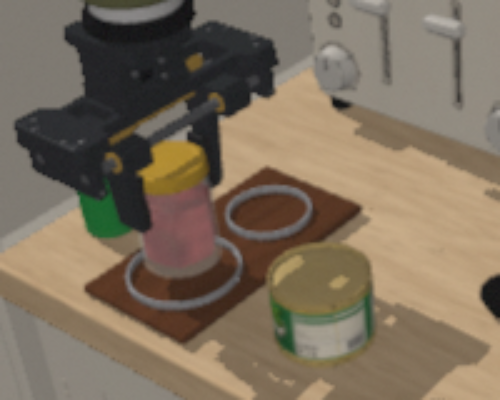

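Held upright above the large well (crop 185,275), so I lower and release.

Emit:
apply_moves:
  moves: "0 0 3 0 -0.2; 0 0 8 0 -0.2; 0 0 13 0 -0.2; 0 0 16 0 -0.2; 0 0 18 0 -0.2; 0 0 18.5 0 -0.2; 0 0 18.5 0 -0.2; 0 0 18.5 0 -0.2"

```text
clock: 19.98
ee_pos: [417.9, 210.0, 72.8]
orientation: [3.141, -0.0, 1.571]
force: [-0.5, 0.2, -4.8]
finger_gap: 58.3
```

Emit:
apply_moves:
  moves: "0 0 0.5 0 -0.2; 0 0 1 0 -0.2; 0 0 1 0 -0.2; 0 0 1 0 0.5; 0 0 1 0 0.8; 0 0 1 0 0.8; 0 0 1 0 0.8; 0 0 1 0 0.8"

```text
clock: 20.65
ee_pos: [417.9, 210.0, 71.9]
orientation: [3.141, -0.0, 1.571]
force: [-0.4, -0.2, -0.4]
finger_gap: 79.6
```

Emit:
apply_moves:
  moves: "0 0 -5 0 0.8; 0 0 -18 0 0.8; 0 0 -38 0 1; 0 0 -60 0 1; 0 0 -82 0 1; 0 0 -98 0 1; 0 0 -106 0 1; 0 0 -109 0 1"

```text
clock: 21.32
ee_pos: [418.1, 210.0, 182.0]
orientation: [3.139, -0.001, 1.571]
force: [-1.0, 0.4, -0.4]
finger_gap: 88.3
```

Emit:
apply_moves:
  moves: "-12 1 0 0 1; -46 2 0 0 1; -84 4 0 0 1; -124 6 0 0 1; -164 8 0 0 1; -204 10 0 0 1; -238 11 0 0 1; -260 12 0 0 1"

```text
clock: 21.98
ee_pos: [429.4, -52.9, 180.0]
orientation: [-3.14, -0.0, 1.569]
force: [0.2, 0.1, -0.2]
finger_gap: 88.5
```

Run:
```python
from h import *
d=ctrl.get_image("top");s=ctrl.get_image("scene");i=s["image"].copy()
for z in(0,106):
    q=proj(s,[431.2,-117.6,z]);print(q);cv2.circle(i,tuple(int(a) for a in q.round()),1,(255,0,0),-1)
x0,y0=210,225
cv2.imwrite("pics/b6.png",np.hstack([cv2.resize(d["image"][220:340,165:285],(400,400)),cv2.resize(i[270:370,290:390],(400,400))]))
```

```text
[340.16479103 347.78382811]
[341.81772043 299.0799941 ]
```

View pics/b6.png

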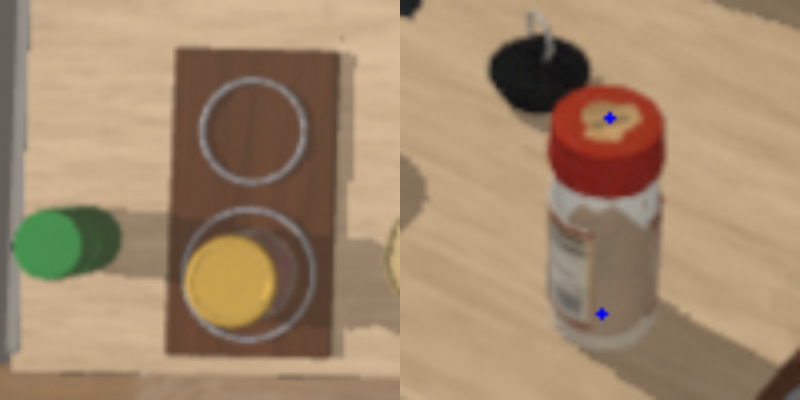

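Emit:
apply_moves:
  moves: "-6 0 0 0 1; -20 1 0 0 1; -38 1 0 0 1; -54 1 2 0 1; -64 1 8 0 1; -67.5 1 18 0 1; -67.5 1 26 0 1; -67.5 1 30 0 1"

```text
clock: 22.75
ee_pos: [430.3, -116.6, 149.3]
orientation: [-3.139, -0.001, 1.571]
force: [-0.5, 0.8, -0.4]
finger_gap: 87.8
```

Emit:
apply_moves:
  moves: "0 0 8 0 1; 0 0 24 0 1; 0 0 44 0 1; 0 0 64 0 1; 0 0 77 0 1; 0 0 84 0 1; 0 0 86 0 1; 0 0 86 0 1"

```text
clock: 23.42
ee_pos: [430.9, -117.3, 64.6]
orientation: [-3.141, -0.0, 1.571]
force: [-0.2, -0.1, 1.0]
finger_gap: 88.3
```

Emit:
apply_moves:
  moves: "0 0 0 0 -0.5; 0 0 0 0 -0.5; 0 0 0 0 -0.5; 0 0 0 0 -0.5; 0 0 0 0 -0.5; 0 0 0 0 -0.5; 0 0 0 0 -0.5; 0 0 0 0 -0.5"

```text
clock: 24.08
ee_pos: [430.8, -117.6, 64.8]
orientation: [3.141, 0.0, 1.571]
force: [-0.6, 0.1, 1.4]
finger_gap: 43.5
```

Emit:
apply_moves:
  moves: "0 0 -6 0 -0.5; 0 0 -22 0 -0.5; 0 0 -44 0 -0.5; 0 0 -68 0 -0.5; 0 0 -90 0 -0.5; 0 0 -105 0 -0.5; 0 0 -110 0 -0.5; 0 0 -110 0 -0.5"

```text
clock: 24.75
ee_pos: [431.0, -117.7, 175.7]
orientation: [3.14, 0.001, 1.571]
force: [-0.1, -0.8, -0.7]
finger_gap: 43.9
```

Emit:
apply_moves:
  moves: "8 2 0 0 -0.5; 28 7 0 0 -0.5; 58 15 0 0 -0.5; 92 24 0 0 -0.5; 126 33 0 0 -0.5; 158 41 0 0 -0.5; 180 46 0 0 -0.5; 190 48 0 0 -0.5"

```text
clock: 25.42
ee_pos: [478.4, 75.4, 173.4]
orientation: [-3.139, -0.001, 1.574]
force: [0.4, -0.2, -0.1]
finger_gap: 43.3
```

Emit:
apply_moves:
  moves: "6 2 0 0 -0.5; 22 6 0 0 -0.5; 44 12 0 0 -0.5; 70 18 0 0 -0.5; 96 25 0 0 -0.5; 118 31 0 0 -0.5; 132 34 0 0 -0.5; 137.5 35 0 0 -0.5"

```text
clock: 26.08
ee_pos: [513.9, 210.7, 174.1]
orientation: [-3.141, 0.0, 1.571]
force: [0.4, 0.9, -0.6]
finger_gap: 43.7
```

Emit:
apply_moves:
  moves: "0 0 5 0 -0.5; 0 0 18 0 -0.5; 0 0 34 0 -0.5; 0 0 50 0 -0.5; 0 0 62 0 -0.5; 0 0 68 0 -0.5; 0 0 70 0 -0.5; 0 0 70 0 -0.5"

```text
clock: 26.75
ee_pos: [513.8, 209.2, 104.6]
orientation: [-3.141, 0.0, 1.57]
force: [0.2, -0.2, -0.5]
finger_gap: 43.9
```

Run:
```python
from h import *
s=ctrl.get_image("scene");cv2.imwrite("pics/s7.png",cv2.resize(s["image"][150:310,120:320],None,fx=2.5,fy=2.5))
```

```text
(no output)
```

View pics/s7.png

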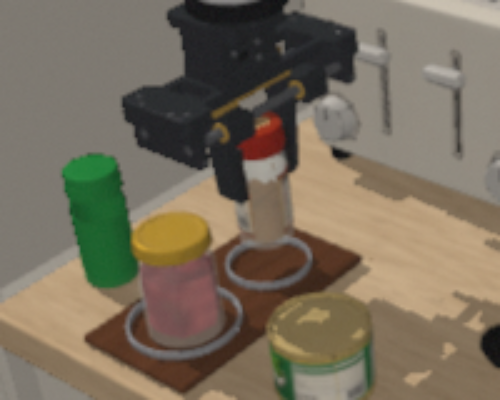

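The spice jar is over the small well (crop 268,245). I'll open only part way, so the near finger clears the preserve jar.

Emit:
apply_moves:
  moves: "0 0 4 0 -0.5; 0 0 12 0 -0.5; 0 0 20 0 -0.5; 0 0 25 0 -0.5; 0 0 28 0 -0.5; 0 0 29 0 -0.5; 0 0 29 0 -0.5; 0 0 29 0 -0.5"

```text
clock: 27.47
ee_pos: [513.9, 210.0, 75.9]
orientation: [3.141, -0.0, 1.571]
force: [1.1, 0.1, -0.3]
finger_gap: 43.6
```

Emit:
apply_moves:
  moves: "0 0 0.5 0 -0.5; 0 0 1 0 -0.5; 0 0 1 0 -0.5; 0 0 1 0 0.2; 0 0 1 0 0.35; 0 0 1 0 0.35; 0 0 1 0 0.35; 0 0 1 0 0.35"

```text
clock: 28.13
ee_pos: [513.9, 209.9, 74.8]
orientation: [3.141, -0.0, 1.571]
force: [0.3, 0.1, 0.1]
finger_gap: 59.6
```

Emit:
apply_moves:
  moves: "0 0 -5 0 0.35; 0 0 -18 0 0.35; 0 0 -38 0 0.35; 0 0 -62 0 0.35; 0 0 -88 0 0.35; 0 0 -110 0 0.35; 0 0 -124 0 0.35; 0 0 -130 0 0.35"

```text
clock: 28.8
ee_pos: [514.3, 210.1, 207.4]
orientation: [3.138, -0.001, 1.571]
force: [-0.6, 0.5, 0.0]
finger_gap: 59.6
```

Emit:
apply_moves:
  moves: "-10 -5 0 0 0.35; -30 -15 0 0 0.35; -60 -30 0 0 0.35; -95 -45 -5 0 0.35; -130 -60 -10 0 0.35; -160 -75 -10 0 0.35; -180 -85 -10 0 0.35; -190 -90 -10 0 0.35"

```text
clock: 29.47
ee_pos: [421.6, 17.8, 213.8]
orientation: [-3.139, -0.0, 1.569]
force: [0.6, 0.8, -0.1]
finger_gap: 59.5
```

Run:
```python
from h import *
st=ctrl.sense();print(st["clock"],st["ee_pos"],st["force"])
d=ctrl.get_image("top");s=ctrl.get_image("scene")
for n,p,z in(("jam",[509,-258],10),("egg",[414,-255],10),("jam2",[418,210],10),("spice",[513.5,210],10)):print(n,proj(d,[*p,z]).round(),proj(s,[*p,z]).round())
cv2.imwrite("pics/f.png",np.hstack([cv2.resize(d["image"][160:340,160:490],(400,218))]));cv2.imwrite("pics/t8.png",cv2.resize(d["image"][160:340,165:485],(800,450)));cv2.imwrite("pics/s8.png",s["image"])
```

```text
29.4667 [421.6046042   17.81707873 213.77486693] [ 0.56035856  0.77239181 -0.1410267 ]
jam [449. 265.] [439. 350.]
egg [447. 307.] [413. 388.]
jam2 [240. 302.] [194. 279.]
spice [241. 259.] [228. 256.]
```

View pics/t8.png

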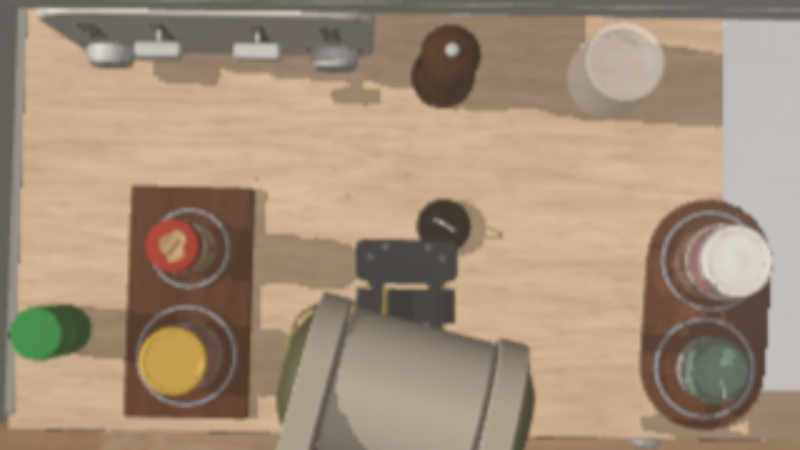

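View pics/s8.png

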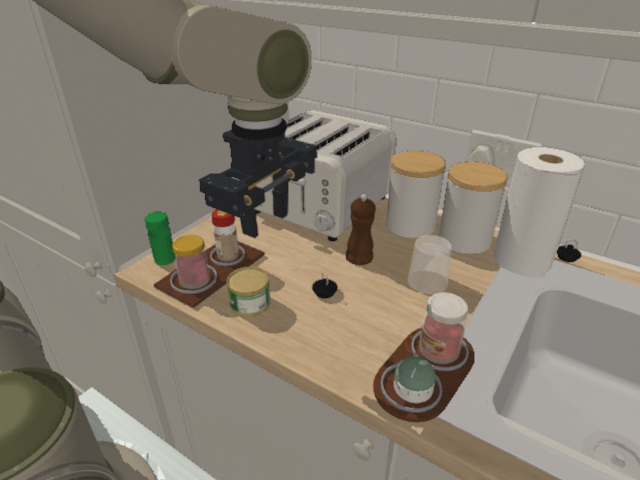

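All four items stand upright in their hoops. The tin (249,291), plug (325,288), mill (361,230) and tumbler (430,265) are where they were. I let the arm settle and hand in.

Emit:
apply_moves:
  moves: "0 0 0 0 0.35; 0 0 0 0 0.35; 0 0 0 0 0.35; 0 0 0 0 0.35; 0 0 0 0 0.35; 0 0 0 0 0.35; 0 0 0 0 0.35; 0 0 0 0 0.35"

```text
clock: 30.23
ee_pos: [423.8, 20.1, 214.7]
orientation: [-3.142, -0.0, 1.571]
force: [0.5, -0.1, 0.2]
finger_gap: 59.5
```

```bash
python3 -c "
from station import ctrl
print(ctrl.hand_in())"
```

```text
the job is handed in; nothing more can be done
None
```

I made up both trays and handed the job in at about 30 s of the 109 s allowed. On the breakfast tray, the jam jar is in the far well and the egg timer in the near well. On the supper tray, the preserve jar is in the large well and the spice jar in the small one.

The last top and scene pictures show all four upright inside their hoops. The tin, plug, mill and tumbler look unmoved, judged by eye, with the tin partly hidden by the arm in the top view. The arm is clear of everything, and the wrist readings printed after each move stayed under about 7 N.

One check failed: an automatic jam-jar check in the top view gave (569, -266) mm, about 60 mm off the well. It had probably picked up the grey sink edge. The later pictures and the release position (509, -258) mm put the jar in its well.

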